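# Seat a double lid on a parts tin and lift off its outer cap for inspection

### The job

Turn the catch knob beside the tin clockwise until it clicks past its detent and its keeper arm stays off the tin, then carry the two nested lids together by the inner lid's post, lower them (no dropping) fully home onto the tin and let go. Now lift the outer cap alone by its collar, leaving the inner lid seated, and finish while still holding the cap level and steady above the tin, well clear of the post. The lids must not come apart before the inner one is home, and everything else on the bench stays where it is.

Things in the scene. Friction and masses are not known exactly. Their poses are not given: they have to be found in the camera images.
- station: Fixed grey plate, 100 x 180 x 8 mm, with an open steel tin and a knob catch. Origin on the tin's axis at bench level, z up. Tin: outside 70, inside 62 mm diameter, rim 60 mm above the bench. Catch axis upright at (0, -85) mm; plate spans x -50..50, y -127..53 mm. A small sprung strut behind the catch, below 50 mm, is its detent.
- catch (a joint): Catch angle (rad). 0: keeper arm across the tin's mouth, blocking it. Grows turning CLOCKWISE from above, from a stop at 0 to one at 1.3. Sprung over-centre detent, crest at 0.65 (up to about 0.12 N m); let go before the crest it springs back to 0, beyond it it snaps to 1.3 and stays, the arm then along about +x of the station, clear of the lids.
- catch_grip (a point): On the catch's axis, mid grip bar, 83 mm above the bench; frame turns with the knob. Black bar 44 mm long (y), 12 mm wide (x), from 70 to 96 mm above the bench. Steel keeper arm, 14 mm wide, 64 to 70 mm above the bench, reaches 82 mm along this frame's +y (over the tin at 0). Housing below: 36 mm diameter.
- lid_inner: Inner lid, steel, loose, about 160 g, standing on the bench under the cap. Origin centre of underside, z up. Plug 58 mm diameter (foot 52) from 0 to 12 mm, flange 68 mm from 12 to 15, upright round post 20 mm from 15 to 60; its top 24 mm stand out of the cap's collar. Home: flange on the tin's rim, origin 48 mm above the bench.
- lid_outer: Outer cap, steel, loose, about 100 g, resting on the inner flange. Origin centre of the skirt's lower edge, z up. Skirt 83 mm outside, 77 inside, 0 to 10 mm; top plate to 13; collar 37 mm outside diameter, 13 to 31, with a 24 mm hole for the post. Nested: 5 mm above the inner origin. Lifts straight off; clears the post at over 60 mm above that origin.
- bottle: Bystander: small glass bottle with a clip-on lid, 52 mm in diameter, 78 mm tall, loose; origin centre of its underside.
- spool: Bystander: empty grey plastic spool, 60 mm in diameter, 44 mm tall, loose, standing; origin centre of its underside.
- spanner: Bystander: adjustable steel spanner, 180 mm long, lying loose; origin under its middle.
- hammer: Bystander: hammer with a lime silicone grip, 260 mm long, lying loose; origin under its middle.
- screwdriver: Bystander: screwdriver, 190 mm long, lying loose; origin under its middle.
- bolt: Bystander: short steel bolt standing on its hexagonal head, 30 mm wide, 40 mm tall, loose; origin centre of its underside.
- tray: Bystander: white plastic hardware tray, 280 x 170 x 65 mm, with a tilt-out bin at its robot end (75 mm tall, reaching some 100 mm further); fixed to the bench. Origin: centre of the tray's underside.
Not all that is in view belongs to the job. Leave any yellow look-alike of the lid_outer alone.

How it is judged:
By the outcome, as a careful person would: the job done as asked, in the order asked, and still so for the second after the job is handed in, while the arm keeps its last pose, push and grip.
It also fails if it takes over 64 s, if anything falls off the work surface, if the arm or the gripper's body presses on something with over 40 N, if the wrist force passes 120 N, or if a joint passes its speed limit or range.

### The arm

A 6-joint arm with a two-finger parallel gripper is mounted at the origin on the work surface. World frame = base frame: x ahead of the robot, y to its left, z up, the work surface at z = 0. Lengths are in m, angles in rad, forces in N, time in s.
With the tool pointing down it reaches from about 0.35 to 0.85 m from the base axis. Payload 8.1 kg.
Tool frame: the origin (TCP) lies at the centre of the arm's flange, where the gripper is bolted on; the fingertips stand 186 mm ahead of it and the grasp point (between the pads) lies 167 mm ahead of it; z points along the fingers, y is the direction in which the jaws open and shut (so a half turn about z gives the same grasp; the last joint's range is limited). The gripper opens to 93 mm and grips with 3 to 60 N. Pads are 15 mm wide; open, the fingers measure 128 mm over their backs; the gripper's body (75 mm by 188 mm) begins 65 mm behind the grasp point.
Start: joints at [-1.316, 0.13, 1.488, -0, 1.523, -0.085], TCP at [0.2, -0.566, 0.405] pointing down, gripper open.
Joint ranges: [-2.96, 2.96], [-0.89, 2.26], [0.02, 2.5], [-1.34, 4.48], [0, 2.73], [-2.66, 2.66]. Speed limits (rad/s): [2.39, 2.39, 2.79, 3.14, 3.14, 3.14].

### API

Orientations are given as a rotation vector (axis times angle).
In Python, from plant import robot, viewer, order gives the robot as it stands.
- The arm moves only by the tool apply_moves, never from a script. Its argument "deltas" is a list of rows, each a list of 3 entries, a list of its own where there are three numbers: the finger opening in mm, from 0 to 93, then the shift along the tool's x, y, z in mm, then the turn about the tool's z in rad. In form: [[grip, [dx, dy, dz], yaw], ...]. A call has 1 to 5 rows; each row shifts and turns the commanded pose from where the row before left it, along the tool's axes as they then stand; what a row does not reach is not made up. A row lasts 1/8 s, in which the tool goes at most 62.5 mm and 10.7 degrees, less where a joint would pass 70% of its speed; a pose out of reach is approached as far as the arm can. A call is refused whole if a number of a shift passes 62.5 or a number of a turn 0.188, either way. A call with a gripper value outside its range is refused whole. The fingers move at their own pace and stop on an object; "grip_force" is the grip in N (left out, the last holds). Time passes only in rows, so rows that do not move let the fingers close. It gives the time, the measured TCP pose, the force and the opening at its end, in the units of the state.
- robot.read_state(): the state, without advancing time (a new reading comes with each control period).
- viewer.read_camera(name): name is "scene" or "top"; returns the picture (400x640x3 uint8, blue, green, red); there is no depth.
- viewer.get_calibration(name): a dict with "fx", "fy", "cx", "cy" (pixels), "distortion" ([k1, k2, p1, p2, k3] as OpenCV has them; the pictures are not rectified), "R" (3x3) and "t" (3): a world point X has camera coordinates R X + t. Camera axes: x right, y down, z forward; pixel columns grow to the right and rows downward; lengths in m; the calibration is good to about 2 mm. A picture is of the moment at which its call begins. get_calibration takes no time and is no camera call.
- order.close_job(): hands the job in, once; it reports no verdict.
The state is a dict: "t": time; "q": joint angles; "dq": joint speeds; "joint_torque": joint torques, N m; "tool_pos": TCP position; "orientation": TCP orientation; "force": force on the tool from outside, world axes, zero at the start; "wrist_torque": the same for the moment, N m; "opening": finger opening in m.
Only numpy, scipy, OpenCV 4.12 (cv2) and the standard library are available. Lean on these libraries where they do the work, as an engineer would, in place of code of your own. Each camera call takes 0.05 s, during which the arm holds its last target. There are 200 camera calls.

## Working session

There is one attempt and no reset: what is moved stays moved. The work goes in short steps, Python scripts to look and compute and a tool call to move; the robot and the scene stay as the last step left them, time stands still between calls to the robot, and variables do not carry over. Pictures are saved under pics/ and viewed, about 8 in all and at most 12, crops included, and the job is handed in when it is done.

Besides the shell and the picture viewer there is one more tool, called after ">>>" as a command line: name --argument value ..., lists and objects as JSON in quotes. apply_moves: Moves the arm, as the interface text tells. Its arguments: {"type":"object","properties":{"deltas":{"type":"array"},"grip_force":{"type":"number"}},"required":["deltas"]}

```bash
mkdir -p pics; ls
cat > h.py <<'E'
import numpy as np, cv2
from plant import robot, viewer, order
def cam(n):
    c=viewer.get_calibration(n)
    K=np.array([[c['fx'],0,c['cx']],[0,c['fy'],c['cy']],[0,0,1]]);return K,np.array(c['distortion']),np.array(c['R']),np.array(c['t'])
def onplane(n,uv,z):
    K,D,R,t=cam(n); p=cv2.undistortPoints(np.array(uv,float).reshape(-1,1,2),K,D).reshape(-1,2)
    d=np.c_[p,np.ones(len(p))]@R; o=-R.T@t
    return o+d*((z-o[2])/d[:,2])[:,None]
def proj(n,X):
    K,D,R,t=cam(n); return cv2.projectPoints(np.array(X,float).reshape(-1,1,3),cv2.Rodrigues(R)[0],t,K,D)[0].reshape(-1,2)
E
python3 - <<'E'
from h import *
for n in('top','scene'):
    cv2.imwrite(f'pics/{n}0.png',viewer.read_camera(n)); K,D,R,t=cam(n); print(n,K[0,0],-R.T@t)
print(robot.read_state())
E
```

```text
pics
top 373.64408327899025 [0.34114128 0.02116696 1.27877629]
scene 452.97399612721114 [1.19627458 0.79114616 0.87367282]
{'t': 0.1, 'q': array([-1.31641915e+00,  1.31059114e-01,  1.48917797e+00,  1.72776828e-05,
        1.52300976e+00, -8.53874505e-02]), 'dq': array([ 0.00177837, -0.00203731, -0.00043338,  0.00279494,  0.00013152,
        0.00065955]), 'joint_torque': array([ 5.66575836e-04, -5.61342430e+01, -4.93094444e+01,  7.70346215e-02,
        2.91812432e-02, -6.35149490e-05]), 'tool_pos': array([ 0.19993687, -0.56548295,  0.40380377]), 'orientation': array([-3.09474261e+00, -5.30857413e-01,  1.92178850e-04]), 'force': array([0.16224207, 0.04761579, 0.07115208]), 'wrist_torque': array([-0.02164588, -0.03680375,  0.06185827]), 'opening': 0.0927755374612886}
```

View pics/top0.png

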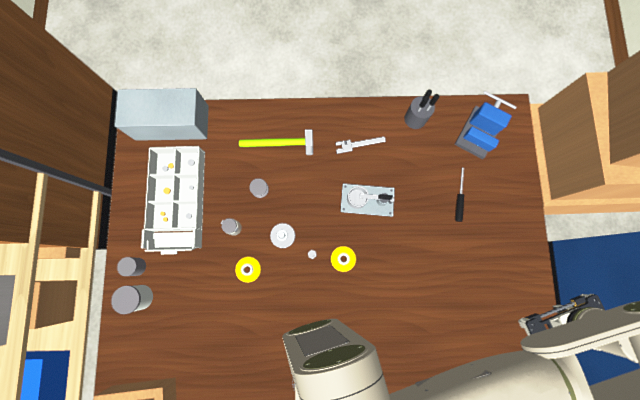

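View pics/scene0.png

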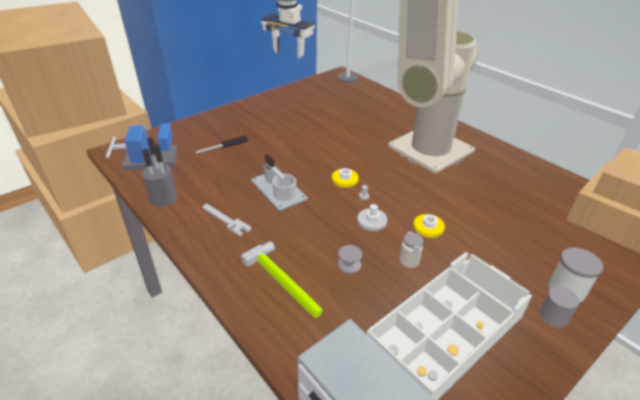

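The top view shows the station at about (367,200), with the tin at (358,198) and the knob at (386,198). The nested steel lids are at (282,235), the bolt at (312,254), the bottle at (231,227) and the spool at (259,188). The scene view shows the lids at (373,216) and the tin at (284,187). I'll zoom in on both.

Run:
```python
from h import *
T=cv2.imread('pics/top0.png');S=cv2.imread('pics/scene0.png')
z=lambda I,x,y,w,h:cv2.resize(I[y:y+h,x:x+w],(400,300),interpolation=cv2.INTER_CUBIC)
m=np.vstack([np.hstack([z(T,330,170,80,60),z(T,250,205,80,60)]),np.hstack([z(S,240,145,80,60),z(S,335,180,80,60)])])
cv2.imwrite('pics/m0.png',m)
print(onplane('top',[[358,198],[386,198],[282,235],[312,254],[231,227]],.06))
```

```text
[[ 0.56060701 -0.1090941   0.06      ]
 [ 0.55903278 -0.20172508  0.06      ]
 [ 0.44242858  0.14258362  0.06      ]
 [ 0.37971763  0.04571353  0.06      ]
 [ 0.47130651  0.30948924  0.06      ]]
```

View pics/m0.png

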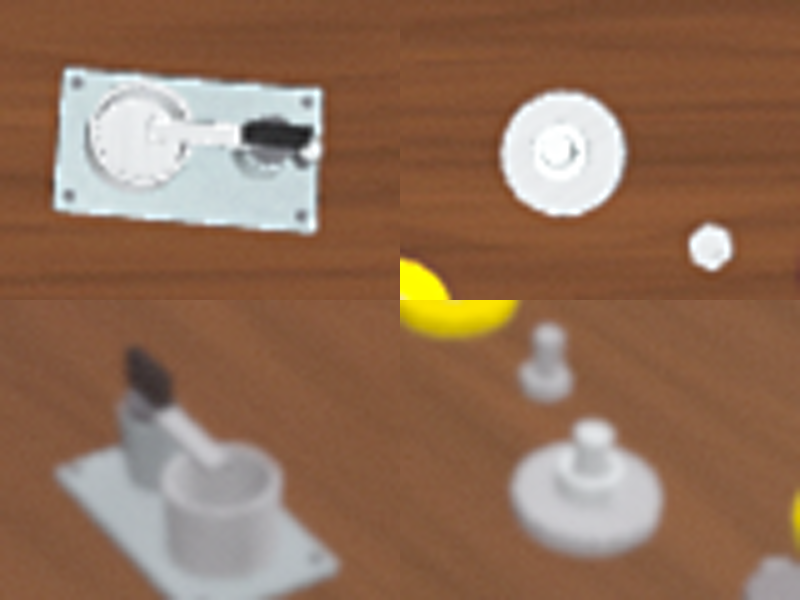

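The montage shows the plate corners at crop positions (65,68), (322,89), (317,233) and (54,209). The keeper arm lies across the tin, the lid disc is centred at about (563,153), and the bolt is at (711,247). Next I'll measure with masks.

```bash
cat >> h.py <<'E'
def mask(I,x,y,w,h,f,k=8):
    c=cv2.resize(I[y:y+h,x:x+w],None,fx=k,fy=k,interpolation=cv2.INTER_CUBIC).astype(int)
    m=f(c).astype(np.uint8); cs=cv2.findContours(m,cv2.RETR_EXTERNAL,cv2.CHAIN_APPROX_NONE)[0]
    c=max(cs,key=cv2.contourArea).reshape(-1,2); return (c+.5)/k-.5+[x,y]
gray=lambda c:(c[...,0]>c[...,2]*.78)&(c.sum(-1)>240)
def circ(P):
    A=np.c_[2*P[:,:2],np.ones(len(P))];s=np.linalg.lstsq(A,(P[:,:2]**2).sum(1),rcond=None)[0]
    return s[:2],np.sqrt(s[2]+s[0]**2+s[1]**2)
E
python3 - <<'E'
from h import *
T=cv2.imread('pics/top0.png');S=cv2.imread('pics/scene0.png')
P=onplane('top',mask(T,335,175,70,50,lambda c:(c[...,0]>c[...,2]*.78)),.008)
(c,s,a)=cv2.minAreaRect((P[:,:2]*1000).astype(np.float32)); box=cv2.boxPoints((c,s,a))
print('plate',c,s,a);print(box)
C=mask(T,260,212,45,45,gray); print('lid',circ(onplane('top',C,.017)))
C=mask(S,350,195,48,38,gray)
# scene check
for z in(.005,.018): print('lid scene proj',proj('scene',[[*circ(onplane('top',mask(T,260,212,45,45,gray),.017))[0],z]]))
e=cv2.fitEllipse(mask(T,304,246,17,17,gray).astype(np.float32));print('bolt',onplane('top',[e[0]],.02))
B=mask(T,335,175,70,50,lambda c:c.sum(-1)<200); B=onplane('top',B,.096);(c2,s2,a2)=cv2.minAreaRect((B[:,:2]*1000).astype(np.float32));print('bar',c2,s2,a2)
E
```

```text
plate (564.384521484375, -146.57382202148438) (183.9091339111328, 104.32068634033203) 84.06927490234375
[[ 503.00208  -232.6467  ]
 [ 606.7644   -243.42572 ]
 [ 625.76697   -60.500946]
 [ 522.00464   -49.721924]]
lid (array([0.4455206 , 0.14597743]), np.float64(0.042349881575522004))
lid scene proj [[370.53034864 220.55667034]]
lid scene proj [[370.91339364 217.15961886]]
bolt [[0.3813406  0.04752139 0.02      ]]
bar (557.6004638671875, -192.0959930419922) (41.74235534667969, 14.22693157196045) 80.718994140625
```

```bash
cat >> h.py <<'E'
from scipy.spatial.transform import Rotation as Ro
X=np.array([.9947,-.1033,0]);Y=np.array([.1033,.9947,0]);TIN=np.array([.5682,-.1098,0]);KN=np.array([.5594,-.1943,0]);LID=np.array([.4455,.146,0])
def goal(p,jaw):
    "tool-frame shift (mm) and yaw to bring TCP to p with tool y along +-jaw"
    s=robot.read_state();R=Ro.from_rotvec(s['orientation']).as_matrix()
    d=R.T@(np.array(p)-s['tool_pos'])*1000;j=R.T@jaw;y=np.arctan2(-j[0],j[1])
    print('t',round(s['t'],2),'pos',s['tool_pos'].round(4),'shift',d.round(1),'yaw',[round((y+k+np.pi/2)%np.pi-np.pi/2,3) for k in(0,)],'z',R[:,2].round(4),'F',s['force'].round(1),'W',s['wrist_torque'].round(2),'open',round(s['opening'],4),'q6',s['q'][5].round(2))
E
python3 - <<'E'
from h import *
S=cv2.imread('pics/scene0.png')
a=np.linspace(0,6.283,90);ring=lambda c,r,z:np.c_[c[0]+r*np.cos(a),c[1]+r*np.sin(a),0*a+z]
C=mask(S,350,195,48,38,gray);print('lid mask',C.min(0),C.max(0))
p=np.vstack([proj('scene',ring(LID,.0415,z)) for z in(.005,.018)]+[proj('scene',ring(LID,.01,.06))]);print('model',p.min(0),p.max(0))
p=proj('scene',[KN+[0,0,.083],TIN+[0,0,.06],LID+[0,0,.06]]);print(p)
pl=proj('scene',[TIN+X*x+Y*y+[0,0,.008] for x,y in((-.05,-.127),(.05,-.127),(.05,.053),(-.05,.053))]);print('plate',pl)
C=mask(S,245,160,68,52,lambda c:(c[...,0]>c[...,2]*.85));print('mask',C.min(0),C.max(0))
z=cv2.resize(S[135:240,240:400],(800,525),interpolation=cv2.INTER_CUBIC)
def dr(P):
    for u in P: cv2.circle(z,tuple(int(v) for v in (u+.5-[240,135])*5),1,(0,0,255),-1)
dr(pl);dr(proj('scene',ring(TIN,.035,.06)));dr(proj('scene',ring(LID,.0415,.018)));dr(proj('scene',ring(LID,.01,.06)))
cv2.imwrite('pics/ov.png',z)
goal(KN+[0,0,.36],X)
E
```

```text
lid mask [356.5625 203.3125] [387.0625 230.6875]
model [356.08708426 203.61845434] [385.55076199 230.41515582]
[[268.45711903 160.27496503]
 [282.67474521 179.97799845]
 [372.19708358 205.89196267]]
plate [[276.77758743 168.48286111]
 [249.67559112 178.24998901]
 [277.80463392 208.59214228]
 [306.26615142 197.02839198]]
mask [250.9375 161.8125] [306.8125 209.9375]
t 0.1 pos [ 0.1999 -0.5655  0.4038] shift [ 462.6 -230.1   44.3] yaw [np.float64(-1.128)] z [-4.0e-04  1.6e-03 -1.0e+00] F [0.2 0.  0.1] W [-0.02 -0.04  0.06] open 0.0928 q6 -0.09
```

View pics/ov.png

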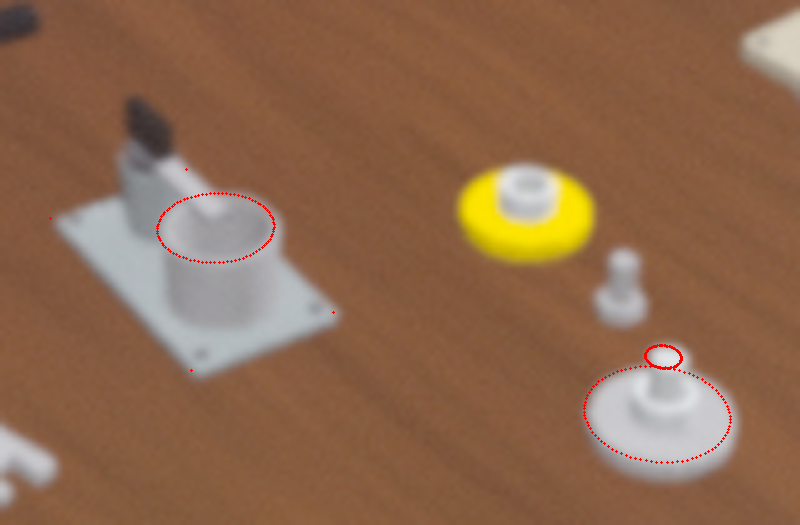

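>>> apply_moves --deltas '[[60,[46,-23,0],0],[60,[46,-23,0],0],[60,[46,-23,0],0],[60,[46,-23,0],0],[60,[46,-23,0],0]]'

```text
t: 0.72
tool_pos: [0.3794, -0.3792, 0.4043]
orientation: [-3.096, -0.531, 0.0]
force: [0.6, -0.7, -0.5]
opening: 0.0599
```

>>> apply_moves --deltas '[[60,[46,-23,0],0],[60,[46,-23,0],0],[60,[46,-23,0],0],[60,[46,-23,0],0],[60,[46,-23,0],0]]'

```text
t: 1.35
tool_pos: [0.5579, -0.1941, 0.4043]
orientation: [-3.096, -0.531, 0.001]
force: [-0.0, -0.7, 0.1]
opening: 0.0603
```

>>> apply_moves --deltas '[[60,[0,0,0],-0.16],[60,[0,0,0],-0.16],[60,[0,0,0],-0.16],[60,[0,0,0],-0.16],[60,[0,0,0],-0.16]]'

```text
t: 1.98
tool_pos: [0.5569, -0.1954, 0.4041]
orientation: [-2.64, -1.702, 0.001]
force: [-0.4, -0.2, 0.1]
opening: 0.06
```

>>> apply_moves --deltas '[[60,[0,0,0],-0.16],[60,[0,0,0],-0.16],[60,[0,0,0],0],[60,[0,0,0],0]]'

```text
t: 2.48
tool_pos: [0.557, -0.1955, 0.4045]
orientation: [-2.345, -2.09, 0.0]
force: [0.0, 0.6, 0.1]
opening: 0.0597
```

```bash
python3 -c "
from h import *
goal(KN+[0,0,.36],X)"
```

```text
t 2.48 pos [ 0.557  -0.1955  0.4045] shift [ 1.5  2.3 44.5] yaw [np.float64(-0.011)] z [-5.e-04  2.e-04 -1.e+00] F [0.  0.6 0.1] W [-0.04 -0.03  0.02] open 0.0597 q6 -0.31
```

The overlay shows the projected outlines about 1 px left of what the picture shows, for the tin and the lids alike. That is a common bias of roughly 2–3 mm, so the lid-to-tin offset agrees. I'll split the difference between the two views and descend on the knob with the jaws opening across the bar.

>>> apply_moves --deltas '[[50,[2.3,1.2,35],-0.01],[50,[0,0,35],0],[50,[0,0,35],0],[50,[0,0,25],0],[50,[0,0,15],0]]'

```text
t: 3.1
tool_pos: [0.558, -0.1932, 0.258]
orientation: [-2.332, -2.103, 0.001]
force: [-0.1, -0.9, 0.2]
opening: 0.0497
```

>>> apply_moves --deltas '[[50,[0,0,0],0],[50,[0,0,0],0]]'

```text
t: 3.35
tool_pos: [0.559, -0.1936, 0.2611]
orientation: [2.33, 2.105, 0.001]
force: [0.7, -0.0, 0.5]
opening: 0.0501
```

```bash
python3 -c "
from h import *
goal(KN+[-.001,.001,.259],X)
T=viewer.read_camera('top');S=viewer.read_camera('scene')
z=lambda I,x,y,w,h:cv2.resize(I[y:y+h,x:x+w],(400,300),interpolation=cv2.INTER_CUBIC)
cv2.imwrite('pics/k1.png',np.hstack([z(T,340,150,100,75),z(S,220,110,100,75)]))"
```

```text
t 3.35 pos [ 0.559  -0.1936  0.2611] shift [ 0.3 -0.7  2.1] yaw [np.float64(0.002)] z [ 1.7e-03 -8.0e-04 -1.0e+00] F [ 0.7 -0.   0.5] W [-0.07 -0.09  0.05] open 0.0501 q6 -0.32
```

View pics/k1.png

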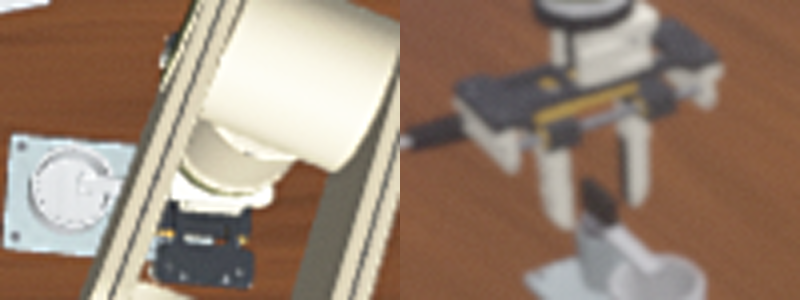

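The scene crop shows the two fingers straddling the black bar, at about (600,200). I'll close on it.

>>> apply_moves --deltas '[[30,[0,0,0],0],[14,[0,0,0],0],[8,[0,0,0],0],[8,[0,0,0],0],[8,[0,0,0],0]]' --grip_force 20

```text
t: 4.08
tool_pos: [0.5584, -0.1934, 0.2597]
orientation: [-2.331, -2.106, 0.0]
force: [-1.2, -0.0, 0.2]
opening: 0.0119
```

```bash
python3 -c "
from h import *
goal(KN+[-.001,.001,.259],X)"
```

```text
t 4.08 pos [ 0.5584 -0.1934  0.2597] shift [ 0.1 -0.   0.7] yaw [np.float64(0.002)] z [-2.e-04  0.e+00 -1.e+00] F [-1.2 -0.   0.2] W [-0.03  0.03 -0.07] open 0.0119 q6 -0.32
```

>>> apply_moves --deltas '[[8,[0,0,0],0.13],[8,[0,0,0],0.13],[8,[0,0,0],0.13],[8,[0,0,0],0.13],[8,[0,0,0],0.13]]' --grip_force 30

```text
t: 4.7
tool_pos: [0.558, -0.1931, 0.2597]
orientation: [-2.883, -1.245, 0.002]
force: [-4.3, 1.5, 4.4]
opening: 0.0116
```

>>> apply_moves --deltas '[[8,[0,0,0],0.13],[8,[0,0,0],0.13],[8,[0,0,0],0.13],[8,[0,0,0],0.12],[8,[0,0,0],0.1]]'

```text
t: 5.32
tool_pos: [0.5578, -0.1927, 0.2597]
orientation: [-3.123, -0.323, 0.004]
force: [-5.7, 5.6, 7.2]
opening: 0.0117
```

>>> apply_moves --deltas '[[8,[0,0,0],0],[8,[0,0,0],0]]'

```text
t: 5.58
tool_pos: [0.5579, -0.1927, 0.2597]
orientation: [-3.122, -0.329, 0.004]
force: [-6.5, 3.9, 6.2]
opening: 0.0115
```

```bash
python3 -c "
from h import *
goal(KN+[-.001,.001,.259],X)
T=viewer.read_camera('top');S=viewer.read_camera('scene')
z=lambda I,x,y,w,h:cv2.resize(I[y:y+h,x:x+w],(400,300),interpolation=cv2.INTER_CUBIC)
cv2.imwrite('pics/k2.png',np.hstack([z(T,340,150,100,75),z(S,220,130,100,75)]))"
```

```text
t 5.58 pos [ 0.5579 -0.1927  0.2597] shift [0.4 0.7 0.7] yaw [np.float64(-1.257)] z [-0.0026  0.0017 -1.    ] F [-6.5  3.9  6.2] W [ 0.84  1.17 -0.05] open 0.0115 q6 0.94
```

View pics/k2.png

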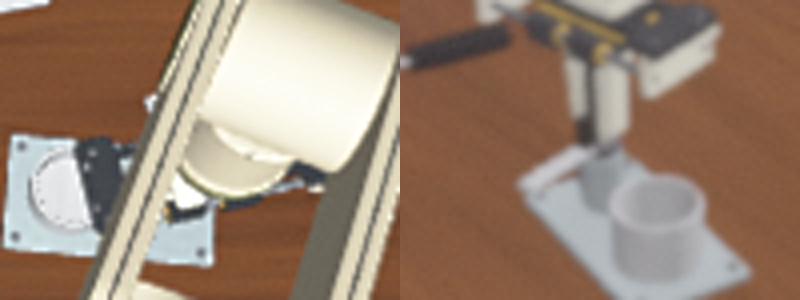

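The scene crop shows the keeper arm swung away from the tin, to about (555,168), and the tin's mouth open. I'll release and rise, then turn back.

>>> apply_moves --deltas '[[30,[0,0,0],0],[45,[0,0,0],0],[45,[0,0,0],0],[45,[0,0,-20],0],[45,[0,0,-40],0]]'

```text
t: 6.3
tool_pos: [0.5578, -0.1931, 0.3196]
orientation: [-3.123, -0.329, 0.005]
force: [0.5, -1.0, 0.5]
opening: 0.0452
```

>>> apply_moves --deltas '[[45,[0,0,-45],0],[45,[0,0,-45],0],[45,[0,0,0],-0.18],[45,[0,0,0],-0.18],[45,[0,0,0],-0.18]]'

```text
t: 6.92
tool_pos: [0.5585, -0.1934, 0.4118]
orientation: [2.919, 1.158, 0.002]
force: [-0.6, -0.0, -0.1]
opening: 0.0451
```

>>> apply_moves --deltas '[[45,[0,0,0],-0.18],[45,[0,0,0],-0.18],[45,[0,0,0],-0.18],[45,[0,0,0],-0.18],[45,[0,0,0],0]]'

```text
t: 7.55
tool_pos: [0.5585, -0.1934, 0.4113]
orientation: [2.331, 2.104, 0.001]
force: [-0.8, -0.6, 0.1]
opening: 0.0449
```

```bash
python3 -c "
from h import *
goal(LID+[-.0015,.0015,.226],X)"
```

```text
t 7.55 pos [ 0.5585 -0.1934  0.4113] shift [ 327.5 -149.   184.9] yaw [np.float64(0.001)] z [ 1.5e-03 -7.0e-04 -1.0e+00] F [-0.8 -0.6  0.1] W [ 0.01 -0.13 -0.02] open 0.0449 q6 -0.32
```

>>> apply_moves --deltas '[[45,[41,-18.6,0],0],[45,[41,-18.6,0],0],[45,[41,-18.6,0],0],[45,[41,-18.6,0],0],[45,[41,-18.6,0],0]]'

```text
t: 8.18
tool_pos: [0.486, 0.0212, 0.4108]
orientation: [2.336, 2.099, 0.002]
force: [0.3, -0.7, 0.1]
opening: 0.0449
```

>>> apply_moves --deltas '[[45,[41,-18.6,0],0],[45,[41,-18.6,0],0],[45,[41,-18.6,0],0],[45,[0,0,0],0],[45,[0,0,0],0]]'

```text
t: 8.8
tool_pos: [0.4436, 0.1478, 0.4104]
orientation: [2.332, 2.104, 0.001]
force: [0.7, -1.0, 1.0]
opening: 0.0454
```

```bash
python3 -c "
from h import *
goal(LID+[-.0015,.0015,.226],X)
T=viewer.read_camera('top');S=viewer.read_camera('scene');cv2.imwrite('pics/top2.png',T);cv2.imwrite('pics/scene2.png',S)
z=lambda I,x,y,w,h:cv2.resize(I[y:y+h,x:x+w],(400,300),interpolation=cv2.INTER_CUBIC)
cv2.imwrite('pics/k3.png',np.hstack([z(T,330,160,80,60),z(S,300,130,120,90)]))"
```

```text
t 8.8 pos [0.4436 0.1478 0.4104] shift [ -0.2   0.2 184.4] yaw [np.float64(0.001)] z [ 1.e-03 -2.e-04 -1.e+00] F [ 0.7 -1.   1. ] W [-0.12 -0.08  0.03] open 0.0454 q6 0.31
```

View pics/k3.png

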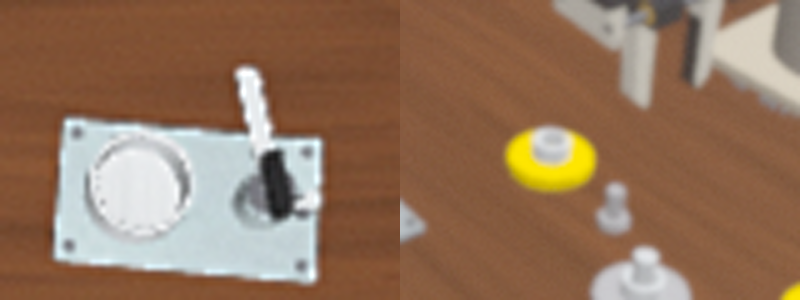

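The top crop shows the keeper arm pointing up, along station +x, with the catch latched and the tin open; the rim is centred at about (139,187) in the crop. I'll descend on the post.

>>> apply_moves --deltas '[[45,[0,0,45],0],[45,[0,0,45],0],[45,[0,0,45],0],[45,[0,0,30],0],[45,[0,0,18],0]]'

```text
t: 9.52
tool_pos: [0.4432, 0.1466, 0.2247]
orientation: [-2.333, -2.102, 0.004]
force: [-0.7, -0.1, 0.2]
opening: 0.0448
```

>>> apply_moves --deltas '[[45,[0,0,0],0],[45,[0,0,0],0]]'

```text
t: 9.78
tool_pos: [0.4442, 0.1475, 0.2277]
orientation: [2.332, 2.104, 0.001]
force: [0.8, 1.0, 0.5]
opening: 0.0449
```

```bash
python3 -c "
from h import *
goal(LID+[-.0015,.0015,.226],X)
print(onplane('top',[[357.4,197.0]],.06), TIN)
T=viewer.read_camera('top');S=viewer.read_camera('scene')
z=lambda I,x,y,w,h:cv2.resize(I[y:y+h,x:x+w],(400,300),interpolation=cv2.INTER_CUBIC)
cv2.imwrite('pics/k4.png',np.hstack([z(T,240,195,80,60),z(S,330,160,80,60)]))"
```

```text
t 9.78 pos [0.4442 0.1475 0.2277] shift [ 0.  -0.2  1.7] yaw [np.float64(0.001)] z [ 1.1e-03  2.0e-04 -1.0e+00] F [0.8 1.  0.5] W [ 0.   -0.08 -0.05] open 0.0449 q6 0.31
[[ 0.56400827 -0.10722838  0.06      ]] [ 0.5682 -0.1098  0.    ]
```

View pics/k4.png

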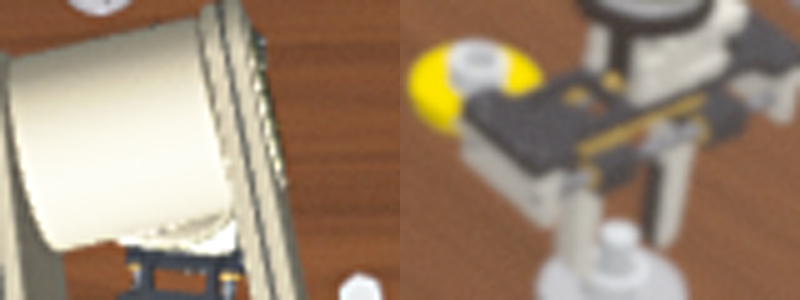

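Both fingers straddle the post, at about (618,240) in the crop. I'll close, and refine the tin centre from the saved pictures.

>>> apply_moves --deltas '[[30,[0,0,0],0],[22,[0,0,0],0],[15,[0,0,0],0],[15,[0,0,0],0],[15,[0,0,0],0]]' --grip_force 35

```text
t: 10.5
tool_pos: [0.4437, 0.148, 0.2269]
orientation: [2.33, 2.106, 0.001]
force: [0.9, -0.0, 1.1]
opening: 0.0189
```

```bash
python3 -c "
from h import *
goal(LID+[-.0015,.0015,.226],X)
T=cv2.imread('pics/top2.png');S=cv2.imread('pics/scene2.png')
P=onplane('top',mask(T,335,175,70,52,lambda c:(c[...,0]>c[...,2]*.78)),.008)
(c,s,a)=cv2.minAreaRect((P[:,:2]*1000).astype(np.float32));print(c,s,a)
C=mask(T,343,184,28,26,lambda c:(c[...,0]-c[...,2]<14)&(c.sum(-1)>450));print(circ(C),circ(onplane('top',C,.06)))
for z0 in (.06,):
  C=mask(S,268,168,32,34,lambda c:(c[...,0]-c[...,2]<8)&(c[...,0]>c[...,2]*.85));print(C.min(0),C.max(0))
a=np.linspace(0,6.283,90)
for c in (TIN,TIN+[-.002,.002,0],TIN+[-.004,.0026,0]):
  p=proj('scene',np.c_[c[0]+.035*np.cos(a),c[1]+.035*np.sin(a),0*a+.06]);print('rim proj',p.min(0),p.max(0))
print(S[172:190,284].tolist());print(S[180,268:300].tolist())
"
```

```text
t 10.5 pos [0.4437 0.148  0.2269] shift [-0.5  0.4  0.9] yaw [np.float64(0.003)] z [ 6.e-04  1.e-04 -1.e+00] F [ 0.9 -0.   1.1] W [-0.05 -0.31  0.02] open 0.0189 q6 0.31
(584.4682006835938, -148.68954467773438) (183.90501403808594, 144.57460021972656) 84.04789733886719
(array([357.74122971, 195.32568186]), np.float64(11.880856959554718)) (array([ 0.56987771, -0.10873298]), np.float64(0.03984326008712147))
[267.5625 167.5625] [299.4375 201.0625]
rim proj [270.9908367  173.17117807] [294.32441872 187.06113899]
rim proj [271.92318912 173.22854419] [295.2574569  187.12266883]
rim proj [272.58443719 173.07816593] [295.90583062 186.95930663]
[[78, 100, 141], [123, 129, 153], [158, 157, 165], [165, 162, 165], [161, 158, 162], [161, 159, 159], [161, 157, 159], [161, 157, 159], [161, 156, 158], [160, 158, 158], [161, 158, 159], [161, 158, 161], [160, 157, 158], [166, 162, 163], [175, 172, 173], [178, 175, 176], [170, 166, 167], [162, 159, 162]]
[[145, 141, 137], [146, 143, 140], [149, 146, 143], [158, 155, 152], [175, 171, 170], [188, 184, 183], [189, 185, 186], [184, 180, 181], [180, 177, 178], [174, 172, 173], [170, 167, 168], [164, 161, 163], [159, 158, 158], [160, 157, 158], [159, 156, 158], [159, 156, 158], [161, 156, 158], [159, 156, 159], [159, 156, 158], [157, 154, 157], [156, 153, 155], [155, 153, 155], [149, 148, 150], [146, 145, 146], [146, 142, 145], [154, 151, 154], [168, 166, 171], [164, 164, 174], [124, 132, 155], [78, 100, 139], [63, 89, 133], [65, 92, 134]]
```

>>> apply_moves --deltas '[[15,[0,0,-5],0],[15,[0,0,-15],0],[15,[0,0,-20],0],[15,[0,0,-25],0],[15,[0,0,-25],0]]'

```text
t: 11.12
tool_pos: [0.4433, 0.1479, 0.3183]
orientation: [2.331, 2.106, 0.0]
force: [0.7, 1.0, -2.4]
opening: 0.0189
```

>>> apply_moves --deltas '[[15,[0,0,-10],0],[15,[0,0,0],0]]'

```text
t: 11.38
tool_pos: [0.4437, 0.148, 0.3275]
orientation: [2.33, 2.106, 0.002]
force: [0.5, 0.7, -3.0]
opening: 0.0191
```

```bash
python3 -c "
from h import *
goal(TIN+[-.0018,.002,.326],X)
S=viewer.read_camera('scene');cv2.imwrite('pics/k5.png',cv2.resize(S[110:230,310:430],(480,480),interpolation=cv2.INTER_CUBIC))"
```

```text
t 11.38 pos [0.4437 0.148  0.3275] shift [-242.1  147.8    1.6] yaw [np.float64(0.003)] z [ 1.5e-03  3.0e-04 -1.0e+00] F [ 0.5  0.7 -3. ] W [-0.06 -0.04 -0.02] open 0.0191 q6 0.31
```

View pics/k5.png

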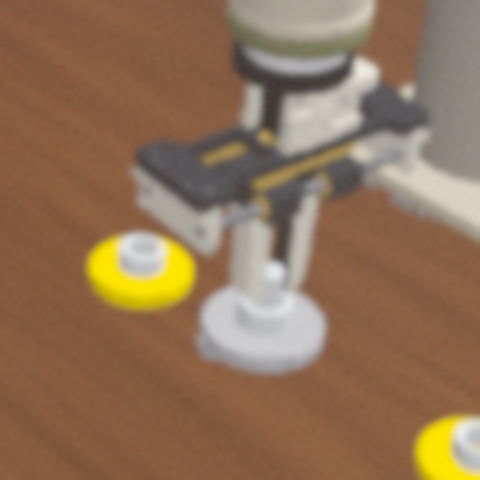

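Both lids are lifted level, with the cap at about (263,325), and the wrist reads −3 N, about the weight of the two together. I'll carry them over.

>>> apply_moves --deltas '[[15,[-12,7.4,0],0],[15,[-24,14.6,0],0],[15,[-30,18.4,0],0],[15,[-30,18.4,0],0],[15,[-30,18.4,0],0]]'

```text
t: 12.05
tool_pos: [0.5078, 0.0129, 0.3255]
orientation: [-2.33, -2.105, 0.002]
force: [0.6, 0.7, -3.0]
opening: 0.0194
```

>>> apply_moves --deltas '[[15,[-30,18.4,0],0],[15,[-30,18.4,0],0],[15,[-28,17,0],0],[15,[-18,11,0],0],[15,[-10,6,0],0]]'

```text
t: 12.68
tool_pos: [0.5664, -0.109, 0.3259]
orientation: [-2.331, -2.104, 0.001]
force: [0.3, 0.6, -2.6]
opening: 0.0193
```

>>> apply_moves --deltas '[[15,[0,0,10],0],[15,[0,0,10],0],[15,[0,0,0],0],[15,[0,0,0],0]]'

```text
t: 13.18
tool_pos: [0.5662, -0.1071, 0.3067]
orientation: [-2.33, -2.107, 0.0]
force: [0.3, -0.1, -3.1]
opening: 0.0189
```

```bash
python3 -c "
from h import *
goal(TIN+[-.0018,.002,.275],X)
S=viewer.read_camera('scene');cv2.imwrite('pics/s6.png',S)
s=robot.read_state();h=s['tool_pos'][2]-.2269
a=np.linspace(0,6.283,90);ring=lambda c,r,z:proj('scene',np.c_[c[0]+r*np.cos(a),c[1]+r*np.sin(a),0*a+z])
c=s['tool_pos']
x0,y0=240,110
z=cv2.resize(S[y0:y0+100,x0:x0+100],(600,600),interpolation=cv2.INTER_CUBIC)
for P in(ring(c,.0415,.018+h),ring(c,.0415,.005+h),ring(TIN+[-.0018,.002,0],.035,.06)):
  for u in P: cv2.circle(z,tuple(int(v) for v in (u+.5-[x0,y0])*6),1,(0,0,255),-1)
cv2.imwrite('pics/k6.png',z);print(h)"
```

```text
t 13.18 pos [ 0.5662 -0.1071  0.3067] shift [-0.7  0.2 31.7] yaw [np.float64(0.003)] z [-2.e-04  1.e-04 -1.e+00] F [ 0.3 -0.1 -3.1] W [-0.02 -0.11 -0.03] open 0.0189 q6 -0.18
0.08016058787062869
```

View pics/k6.png

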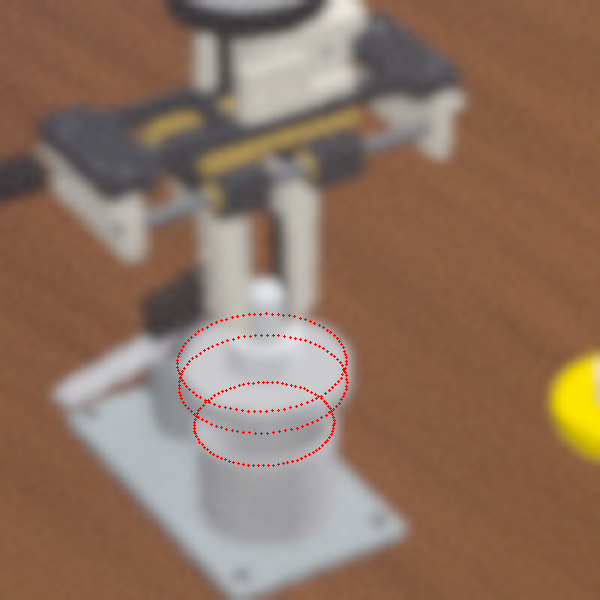

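The projected outlines of the cap and the rim are both about 0.5 px left of the image, so they agree with each other to within about 1 mm. I'll lower slowly and watch the force.

>>> apply_moves --deltas '[[15,[-0.7,0,8],0],[15,[0,0,6],0],[15,[0,0,4],0],[15,[0,0,2],0],[15,[0,0,0],0]]'

```text
t: 13.85
tool_pos: [0.5663, -0.1084, 0.2865]
orientation: [-2.331, -2.106, 0.0]
force: [-0.4, 0.3, -2.8]
opening: 0.019
```

>>> apply_moves --deltas '[[15,[0,0,2],0],[15,[0,0,2],0],[15,[0,0,2],0],[15,[0,0,0],0]]'

```text
t: 14.35
tool_pos: [0.5662, -0.1084, 0.2805]
orientation: [-2.33, -2.106, 0.0]
force: [-0.3, -0.2, -1.5]
opening: 0.0196
```

```bash
python3 -c "
from h import *
goal(TIN+[-.0018,.002,.275],X)"
```

```text
t 14.35 pos [ 0.5662 -0.1084  0.2805] shift [0.6 0.1 5.5] yaw [np.float64(0.003)] z [-4.e-04  1.e-04 -1.e+00] F [-0.3 -0.2 -1.5] W [-0.14 -0.08  0.  ] open 0.0196 q6 -0.18
```

>>> apply_moves --deltas '[[15,[0.6,0,1.5],0],[15,[0,0,1.5],0],[15,[0,0,0],0]]'

```text
t: 14.72
tool_pos: [0.5663, -0.1078, 0.2775]
orientation: [-2.33, -2.106, 0.0]
force: [0.6, 0.3, -3.3]
opening: 0.0192
```

>>> apply_moves --deltas '[[15,[0,0,1],0],[15,[0,0,1],0],[15,[0,0,0],0]]'

```text
t: 15.1
tool_pos: [0.5663, -0.1078, 0.2756]
orientation: [-2.331, -2.106, 0.0]
force: [-1.5, 0.1, -3.2]
opening: 0.0195
```

>>> apply_moves --deltas '[[15,[0,0,0.5],0],[15,[0,0,0.5],0],[15,[0,0,0],0]]'

```text
t: 15.48
tool_pos: [0.5664, -0.1078, 0.275]
orientation: [2.331, 2.106, 0.0]
force: [-0.4, 0.5, -0.6]
opening: 0.0194
```

>>> apply_moves --deltas '[[15,[0,0,0.5],0],[15,[0,0,0],0],[15,[0,0,0],0]]'

```text
t: 15.85
tool_pos: [0.5666, -0.1079, 0.2748]
orientation: [2.33, 2.106, 0.001]
force: [-1.5, 0.8, 5.0]
opening: 0.0194
```

>>> apply_moves --deltas '[[15,[0,0,0.4],0],[15,[0,0,0],0],[15,[0,0,0],0]]'

```text
t: 16.23
tool_pos: [0.5666, -0.1079, 0.2747]
orientation: [2.33, 2.106, 0.001]
force: [-2.7, 1.4, 7.2]
opening: 0.0194
```

```bash
python3 -c "
from h import *
goal(TIN+[-.0018,.002,.275],X)"
```

```text
t 16.23 pos [ 0.5666 -0.1079  0.2747] shift [ 0.  -0.2 -0.3] yaw [np.float64(0.003)] z [ 9.e-04 -2.e-04 -1.e+00] F [-2.7  1.4  7.2] W [ 0.22  0.6  -0.01] open 0.0194 q6 -0.18
```

The lids bottomed at 0.2747, against an expected 0.2749, with about 7 N upward, so they are home. I'll release and take the collar.

>>> apply_moves --deltas '[[25,[0,0,0],0],[40,[0,0,0],0],[55,[0,0,0],0],[55,[0,0,0],0]]'

```text
t: 16.73
tool_pos: [0.5663, -0.1078, 0.2736]
orientation: [-2.331, -2.106, 0.0]
force: [-0.5, -0.4, 0.5]
opening: 0.0504
```

```bash
python3 -c "
from h import *
goal(TIN+[-.0018,.002,.2575],X)
S=viewer.read_camera('scene');T=viewer.read_camera('top')
s=robot.read_state()
a=np.linspace(0,6.283,90);ring=lambda c,r,z:proj('scene',np.c_[c[0]+r*np.cos(a),c[1]+r*np.sin(a),0*a+z])
c=s['tool_pos']
x0,y0=240,110
z=cv2.resize(S[y0:y0+100,x0:x0+100],(600,600),interpolation=cv2.INTER_CUBIC)
for P in(ring(c,.0415,.066),ring(c,.0415,.053)):
  for u in P: cv2.circle(z,tuple(int(v) for v in (u+.5-[x0,y0])*6),1,(0,0,255),-1)
cv2.imwrite('pics/k7.png',z)"
```

```text
t 16.73 pos [ 0.5663 -0.1078  0.2736] shift [ 0.1  0.1 16.1] yaw [np.float64(0.002)] z [-3.e-04  1.e-04 -1.e+00] F [-0.5 -0.4  0.5] W [-0.06 -0.04 -0.02] open 0.0504 q6 -0.18
```

View pics/k7.png

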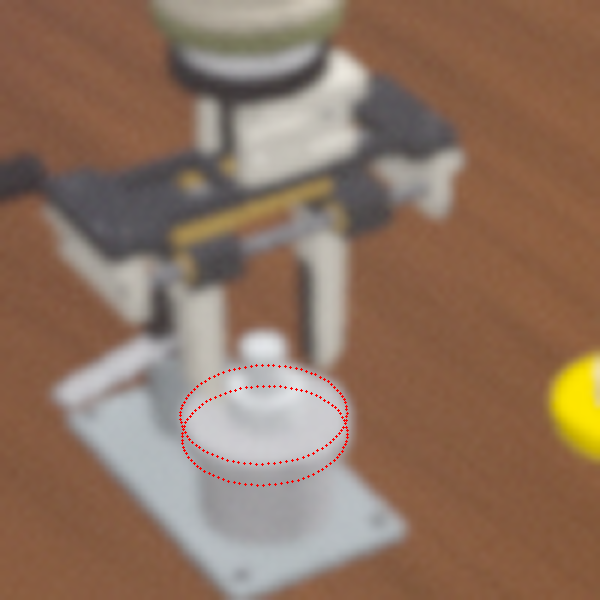

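The lids are seated level, and the cap outline matches the home height. I'll descend to the collar.

>>> apply_moves --deltas '[[55,[0,0,5],0],[55,[0,0,5],0],[55,[0,0,4],0],[55,[0,0,2],0],[55,[0,0,0],0]]'

```text
t: 17.45
tool_pos: [0.5663, -0.1078, 0.2576]
orientation: [-2.33, -2.106, 0.0]
force: [0.1, -1.3, 0.0]
opening: 0.0549
```

>>> apply_moves --deltas '[[45,[0,0,0],0],[38,[0,0,0],0],[34,[0,0,0],0],[32,[0,0,0],0],[32,[0,0,0],0]]' --grip_force 25

```text
t: 18.08
tool_pos: [0.5664, -0.1079, 0.258]
orientation: [2.331, 2.106, 0.0]
force: [-0.4, 0.4, 1.5]
opening: 0.0362
```

```bash
python3 -c "
from h import *
goal(TIN+[-.0018,.002,.2575],X)"
```

```text
t 18.07 pos [ 0.5664 -0.1079  0.258 ] shift [ 0.1 -0.   0.5] yaw [np.float64(0.002)] z [ 3.e-04 -0.e+00 -1.e+00] F [-0.4  0.4  1.5] W [-0.05 -0.01 -0.01] open 0.0362 q6 -0.18
```

Gripped at about 37 mm. I'll lift slowly at first and watch the force, which should settle near −1 N for the cap alone.

>>> apply_moves --deltas '[[32,[0,0,-1],0],[32,[0,0,-2],0],[32,[0,0,-3],0],[32,[0,0,-4],0],[32,[0,0,0],0]]'

```text
t: 18.7
tool_pos: [0.5666, -0.1079, 0.2685]
orientation: [2.33, 2.106, 0.001]
force: [0.0, 0.2, -1.1]
opening: 0.0365
```

>>> apply_moves --deltas '[[32,[0,0,-6],0],[32,[0,0,-8],0],[32,[0,0,-8],0],[32,[0,0,-8],0],[32,[0,0,-8],0]]'

```text
t: 19.32
tool_pos: [0.5664, -0.1078, 0.3066]
orientation: [2.33, 2.106, 0.0]
force: [0.3, -0.3, -1.5]
opening: 0.0365
```

>>> apply_moves --deltas '[[32,[0,0,-12],0],[32,[0,0,-14],0],[32,[0,0,-14],0],[32,[0,0,-10],0],[32,[0,0,-7],0]]'

```text
t: 19.95
tool_pos: [0.5664, -0.1079, 0.3637]
orientation: [2.33, 2.106, 0.001]
force: [-0.4, 0.4, -1.3]
opening: 0.0358
```

>>> apply_moves --deltas '[[32,[0,0,0],0],[32,[0,0,0],0],[32,[0,0,0],0],[32,[0,0,0],0]]'

```text
t: 20.45
tool_pos: [0.5663, -0.1078, 0.3624]
orientation: [-2.33, -2.106, 0.001]
force: [0.8, -0.8, -1.2]
opening: 0.0363
```

```bash
python3 -c "
from h import *
goal(TIN+[-.0018,.002,.36],X)
S=viewer.read_camera('scene');cv2.imwrite('pics/final_s.png',S)
cv2.imwrite('pics/k8.png',cv2.resize(S[90:230,240:440],(800,560),interpolation=cv2.INTER_CUBIC))"
```

```text
t 20.45 pos [ 0.5663 -0.1078  0.3624] shift [0.  0.1 2.4] yaw [np.float64(0.002)] z [-6.e-04  2.e-04 -1.e+00] F [ 0.8 -0.8 -1.2] W [-0.06 -0.11 -0.04] open 0.0363 q6 -0.18
```

View pics/k8.png

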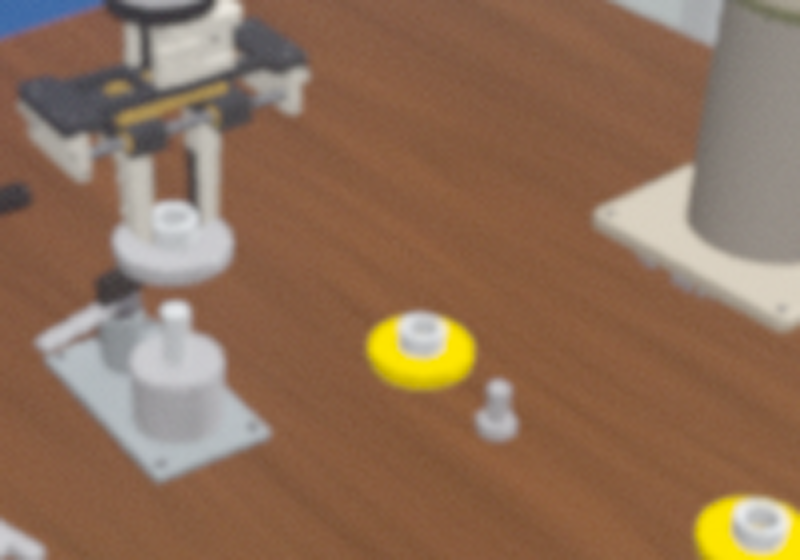

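The cap is held level at (173,245), well above the post top at (176,310). The inner lid is seated on the tin and the keeper arm is still off it. Handing in.

```bash
python3 -c "
from h import *
print(order.close_job())"
```

```text
the job is handed in; nothing more can be done
None
```

The job is done and handed in at about 20.5 s; the hand-in gave no verdict.

- **Catch:** I turned the knob about 1.26 rad clockwise. After release a top view showed the keeper arm along station +x, and it was still off the tin in the last picture.
- **Placing the lids:** I carried both lids by the post and lowered them until they met the rim. They stopped at TCP height 0.2747 m, against 0.2749 m expected, with about 7 N upward, and I released them there.
- **Lifting the cap:** I gripped the cap by its collar and lifted it about 104 mm, roughly 44 mm more than it needs to clear the post. The wrist read about −1.2 N, which fits the cap alone.
- **Last picture:** The cap is level in the gripper, and the inner lid is seated on the tin. The bolt and both yellow look-alikes look untouched. I did not re-measure the other bystanders, but the arm went nowhere near them at low height.

**Disagreement:** The two cameras differed by about 2–3 mm in absolute position. The error was the same for the tin and the lids, so I used a compromise position and the measured offset between the two. A rough by-eye rim centre in the top view was 4–5 mm from the plate-based estimate, so I did not use it. My two attempts to mask the tin rim automatically did not isolate the rim, so I dropped those too.

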